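# Unpin the hanging light-meter head and settle it over the LED jig

### The job

Pull the red parking pin straight up out of its yellow bracket and stand it fully down in the hole of the green block. Then take the trolley by its red handle, bring the hanging light-meter head over the lit spot of the LED jig, stop its swing and keep it hanging still there for at least four seconds, then let go and leave it hanging still over the spot. Neither the robot nor the pulled pin may touch the hanger, it must not swing wildly, and the other things on the bench stay where they are.

Things in the scene. Friction and masses are not known exactly. Their poses are not given: they have to be found in the camera images.
- runway: fixed overhead runway: aluminium beam 30 x 540 x 30 mm along its own y, beam centre 245 mm above the bench, on two dark posts at own y = -265 and +265 mm; origin on the bench under the middle of the beam, own x level, away from the robot. Its yellow parking bracket is joined to the post at +265 mm by a bar.
- bracket (a point): centre of the top of the yellow parking bracket (50 x 50 mm, 25 mm thick, top 160 mm above the bench), at own (x, y) = (-100, +173) mm of the runway: mouth of its vertical 14 mm through hole, in which the pin stands at the start.
- trolley (a joint): travel of the blue trolley (80 mm long, 0.6 kg, friction about 2 N, stays where it is left) along the runway, in m: 0 = parked against its stop with the pivot at own y = +140 mm of the runway, growing towards the runway's -y; far stop at 0.37.
- handle (a point): middle of the trolley's red upright handle: 30 mm along runway x, 24 mm along runway y, top 25 mm above this point, trolley body 35 mm below it; 315 mm above the bench, right over the beam. Grip it from above across its 24 mm. The hanger swings in the upright plane 100 mm beyond it (runway +x); its brass weight, 44 mm across, reaches 382 mm above the bench.
- pivot (a point): the hanger's pivot on the trolley, axis along runway x, 265 mm above the bench, 100 mm from the handle along runway x. Hanger, nominal: 0.35 kg head 150 mm below it, 0.35 kg brass counterweight 100 mm above it, 0.07 kg rod and bar.
- hanger (a joint): swing angle, rad: 0 = plumb, positive = head towards runway +y; starts at about +0.29, leaning on the pin. Nearly frictionless: left alone it swings for over a minute. Acts like a pendulum 0.56 m long (period 1.5 s; 1.35 to 1.7 s among units): angle'' = (acceleration of trolley travel - 9.81 sin angle) / 0.56 m.
- lens (a point): middle of the underside of the black light-meter head (56 mm across, 55 mm tall), 177 mm below the pivot on the hanger, 88 mm above the bench when plumb. From the head a 10 mm thick parking bar runs 225 mm level towards runway -x, under the beam, its underside then 110 mm above the bench; at the start it leans on the pin just below the bracket.
- pin: red parking pin, 0.05 kg: knob 28 mm across, 35 mm tall above the origin (centre of the shoulder under the knob); steel shank 12 mm thick, 50 mm long below it; own z up along the pin. At the start its shoulder rests on the bracket, 160 mm above the bench. The hanger swings free when it has risen about 17 mm; its tip leaves the bracket at 50 mm.
- pin_block: fixed green storage block 70 x 70 mm, 58 mm tall, origin at the centre of its underside; vertical 18 mm through hole in the middle, with a 3 mm chamfer. The pin stands in it with its shoulder on the block's top.
- jig: black LED jig 130 x 130 mm, 65 mm tall, fixed, origin at the centre of its underside; stands below the path of the head.
- lamp (a point): middle of the jig's lit spot (green dot in a white disc 60 mm across) on its top, 65 mm above the bench. With the hanger plumb the lens can be brought straight above it, 23 mm higher.
- spray_can: bystander: standing spray can 52 mm across, 140 mm tall, loose
- screwdriver: bystander: loose screwdriver lying on the bench
- led_tray: bystander: loose clear tray 130 x 100 x 40 mm
Things that resemble listed ones, but are neither listed nor needed, are in the scene too. There is more than one size of the pin_block; the job needs the largest. Of the things that look like the pin, the smaller one is meant.

How it is judged:
On the way, in this order (a step that is already met when the one before it is completed fails the run):
1. the pin stands fully down in the green block (horizontal distance between pin and pin_block below 0.008 m and height (world z) of pin below 0.063 m and angle between pin's own z axis and vertical below 0.15 rad), for 0.2 s.
2. the head hangs still over the lit spot (horizontal distance between lens and lamp below 0.02 m and value of joint hanger between -0.07 and 0.07 rad and velocity of joint hanger between -0.25 and 0.25 rad/s), for 3 s.
At the end, for the whole second after the job is handed in: Trolley let go, the lens within 20 mm (level distance) of the lit spot, the hanger within 0.07 rad of plumb and slower than 0.25 rad/s throughout the last second; the pin upright in the green block, within 8 mm of its centre and its shoulder at most 5 mm above the block's top (all of step 1 and all of step 2 and linear speed of pin below 0.02 m/s); the robot touches nothing.
It fails at once if the robot touches the hanger, its head, weight or bar (contact force between any of the arm, the fingers and hanger above 0.3 N).
It fails at once if the pulled pin touches the hanger (contact force between pin and hanger above 0.1 N and (z of pin in the frame of runway above 0.19 m or distance of pin from where it was at the start of the episode above 0.06 m)).
It fails at once if the hanger swings wildly (beyond 0.6 rad) (value of joint hanger above 0.6 rad or value of joint hanger below -0.6 rad).
It fails at once if a bystander is shoved (distance of any of spray_can, screwdriver, led_tray from where it was at the start of the episode above 0.03 m).
It also fails if it takes over 64 s, if anything falls off the work surface, if the arm or the gripper's body presses on something with over 40 N, if the wrist force passes 120 N, or if a joint passes its speed limit or range.

### The arm

A 6-joint arm with a two-finger parallel gripper is mounted at the origin on the work surface. World frame = base frame: x ahead of the robot, y to its left, z up, the work surface at z = 0. Lengths are in m, angles in rad, forces in N, time in s.
With the tool pointing down it reaches from about 0.375 to 0.9 m from the base axis. Payload 3.1 kg.
Tool frame: the origin (TCP) lies on the centre line of the jaws, within the pads' length; the fingertips stand 19 mm ahead of it and the grasp point (between the pads) is the TCP; z points along the fingers, y is the line along which they close (so a half turn about z gives the same grasp; the last joint's range is limited). The gripper opens to 85 mm and grips with 20 to 120 N. Pads are 22 mm wide; open, the fingers measure 114 mm over their backs; the gripper's body (76 mm by 85 mm) begins 54 mm behind the grasp point. The pads swing forward as they close: fully open they stand 13 mm farther back than shut.
Start: joints at [-1.377, 0.527, 1.433, -0, 1.181, -0.178], TCP at [0.227, -0.582, 0.25] pointing down, gripper open.
Joint ranges: [-3.08, 3.08], [-0.75, 2.2], [0.22, 2.44], [-1.43, 4.57], [0, 2.65], [-2.85, 2.85]. Speed limits (rad/s): [2.79, 2.79, 3.14, 3.14, 3.14, 3.14].

### API

Orientations are given as a unit quaternion [x, y, z, w].
In Python, from station import manip, cams, sign_off gives the robot as it stands.
- The arm moves only by the tool carry_out, never from a script. Its argument "targets" is a list that holds one entry, the list of rows, each a list of 7 numbers: the shift along the tool's x, y, z in cm, then the turn, a rotation vector about the tool's x, y, z in degrees, then the finger opening in cm, from 0 to 8.54. A call has 1 to 12 rows; each row is the pose to reach, as a shift and turn from the pose commanded when the call began, along the tool's axes at that moment; what a row does not reach only later rows make up. A row lasts 1/12 s, in which the tool goes at most 41.7 mm and 7.16 degrees, less where a joint would pass 70% of its speed; a pose out of reach is approached as far as the arm can. A call with a gripper value outside its range is refused whole. The fingers move at their own pace and stop on an object; "force" is the grip in N (left out, the last holds). Time passes only in rows, so rows that repeat a pose let the fingers close. It gives the time, the measured TCP pose, the force, the opening and the grip force at its end, in the units of the state.
- manip.sense(): the state, without advancing time (a new reading comes with each control period).
- cams.snapshot(name): name is "side" or "top"; returns the picture (420x560x3 uint8, red, green, blue); there is no depth.
- cams.camera_info(name): a dict with "K" (3x3 intrinsics, pixels), "T" (4x4, takes a point from camera to world coordinates). Camera axes: x right, y down, z forward; pixel columns grow to the right and rows downward; lengths in m; the calibration is good to about 2 mm. A picture is of the moment at which its call begins. camera_info takes no time and is no camera call.
- sign_off(): hands the job in; it is judged then, once.
The state is a dict: "t": time; "q": joint angles; "qd": joint speeds; "tau": joint torques, N m; "tcp_pos": TCP position; "tool_rot": TCP orientation; "force": force on the tool from outside, world axes, zero at the start; "ft_torque": the same for the moment, N m; "finger_gap": opening from 0.0 (shut) to 1.0 (fully open); "gripper_force": force on a finger pad.
Only numpy, scipy, OpenCV 4.12 (cv2) and the standard library are available. Lean on these libraries where they do the work, as an engineer would, in place of code of your own. Each camera call takes 0.05 s, during which the arm holds its last target. There are 200 camera calls.

## Working session

There is one attempt and no reset: what is moved stays moved. The work goes in short steps, Python scripts to look and compute and a tool call to move; the robot and the scene stay as the last step left them, time stands still between calls to the robot, and variables do not carry over. Pictures are saved under pics/ and viewed, at most 10 in all, crops included, and the job is handed in when it is done.

Besides the shell and the picture viewer there is one more tool, called after "Call:" as a command line: name --argument value ..., lists and objects as JSON in quotes. carry_out: Moves the arm, as the interface text tells. Its arguments: {"type":"object","properties":{"targets":{"type":"array"},"force":{"type":"number"}},"required":["targets"]}

```bash
mkdir -p pics; ls; python3 - <<'E'
from station import manip,cams
import cv2,numpy as np
np.set_printoptions(precision=4,suppress=True)
print(manip.sense())
for n in('side','top'):
    cv2.imwrite(f'pics/{n}0.png',cams.snapshot(n)[:,:,::-1]); i=cams.camera_info(n); print(n,i['K'],i['T'])
E
```

```text
pics
{'t': 0.0, 'q': array([-1.3775,  0.5285,  1.4339, -0.    ,  1.1814, -0.1785]), 'qd': array([ 0.0024, -0.0004,  0.0018,  0.0002, -0.002 ,  0.0004]), 'tau': array([  0.0003, -44.2342, -17.8026,  -0.0002,   0.0085,  -0.    ]), 'tcp_pos': array([ 0.227 , -0.5816,  0.2493]), 'tool_rot': array([ 0.9828,  0.1849, -0.    , -0.0011]), 'force': array([-0.3911,  0.1354,  0.0067]), 'ft_torque': array([-0.0384, -0.0184, -0.0228]), 'gripper_force': 0.0, 'finger_gap': 0.9976913174105224}
side [[408.7769   0.     277.7311]
 [  0.     408.7769 214.5462]
 [  0.       0.       1.    ]] [[-0.844  -0.3192  0.4309  0.0015]
 [-0.5363  0.5035 -0.6775  0.7016]
 [-0.0007 -0.8029 -0.5961  0.8776]
 [ 0.      0.      0.      1.    ]]
top [[493.1028   0.     289.1016]
 [  0.     493.1028 215.1403]
 [  0.       0.       1.    ]] [[-0.0182 -0.9947  0.1008  0.3863]
 [-0.9998  0.0194  0.0106 -0.0692]
 [-0.0125 -0.1006 -0.9949  1.4402]
 [ 0.      0.      0.      1.    ]]
```

View pics/top0.png

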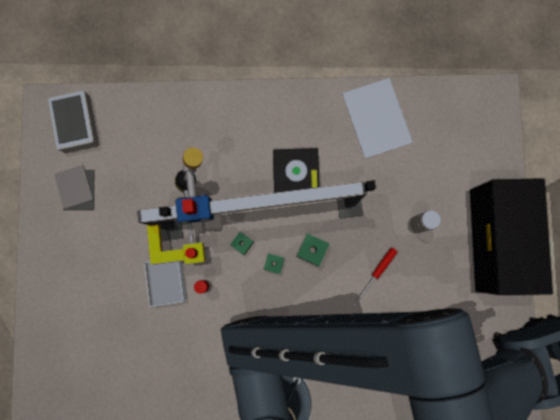

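View pics/side0.png

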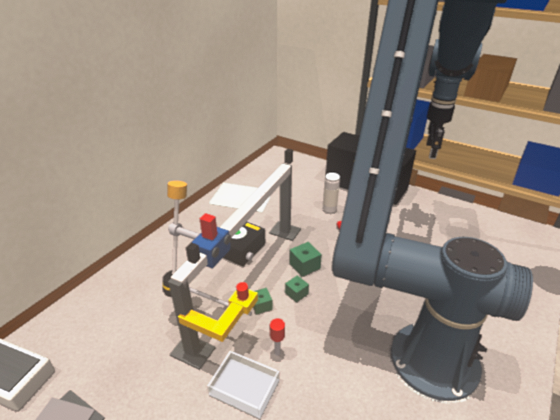

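Top view: the reds are the pin in the bracket at (191,253), a decoy pin standing beside the tray at (201,286), the handle at (189,207) and the screwdriver at (385,263). The green blocks are at (242,243), (274,263) and (313,250), and the last looks largest. The lamp is at (296,171). The pin in the yellow bracket is the one meant. I'll measure these next and confirm them in one crop.

```bash
cat > h.py <<'E'
from station import manip,cams
import cv2,numpy as np
np.set_printoptions(precision=4,suppress=True)
I={n:cams.camera_info(n) for n in('side','top')}
def ray(n,u,v):
    d=I[n]['T'][:3,:3]@np.linalg.solve(I[n]['K'],[u,v,1.]); return I[n]['T'][:3,3],d
def plane(n,u,v,z):
    o,d=ray(n,u,v); return o+d*(z-o[2])/d[2]
def tri(a,b):
    o1,d1=ray('top',*a);o2,d2=ray('side',*b)
    s=np.linalg.lstsq(np.c_[d1,-d2],o2-o1,rcond=None)[0]
    p,q=o1+s[0]*d1,o2+s[1]*d2; return (p+q)/2,np.linalg.norm(p-q)
def proj(n,p):
    T=I[n]['T']; c=I[n]['K']@(T[:3,:3].T@(np.asarray(p)-T[:3,3])); return c[:2]/c[2]
R={'red':((0,150,90),(8,255,255)),'green':((60,90,20),(95,255,255)),'yellow':((26,150,90),(34,255,255)),'blue':((105,140,40),(125,255,255)),'brass':((14,120,100),(25,255,255))}
def blobs(img,c,mn=15):
    m=cv2.inRange(cv2.cvtColor(img,cv2.COLOR_RGB2HSV),*map(np.array,R[c]))
    if c=='red': m|=cv2.inRange(cv2.cvtColor(img,cv2.COLOR_RGB2HSV),(172,150,90),(180,255,255))
    n,l,s,ce=cv2.connectedComponentsWithStats(m)
    return [(ce[i].round(1),s[i]) for i in range(1,n) if s[i][4]>=mn],l
E
python3 - <<'E'
from h import *
for n in('top','side'):
    im=cv2.imread(f'pics/{n}0.png')[:,:,::-1].copy()
    for c in R:
        for b in blobs(im,c)[0]: print(n,c,b[0],b[1])
t=cv2.imread('pics/top0.png')[140:310,130:400]; s=cv2.imread('pics/side0.png')[170:400,140:340]
t=cv2.resize(t,None,fx=1.6,fy=1.6,interpolation=2); s=cv2.resize(s,None,fx=1.8,fy=1.8,interpolation=2)
H=max(len(t),len(s)); o=np.zeros((H,t.shape[1]+s.shape[1],3),np.uint8); o[:len(t),:t.shape[1]]=t;o[:len(s),t.shape[1]:]=s
print(o.shape);cv2.imwrite('pics/c1.png',o)
E
```

```text
top red [187.4 205.3] [182 199  11  14 128]
top red [190.4 252.6] [186 249  10   9  67]
top red [384.4 262.4] [373 248  24  30 255]
top red [200.2 286.6] [194 281  13  12 130]
top green [295.9 170.1] [293 167   7   7  43]
top green [241.5 242.9] [232 233  21  21 228]
top green [312.7 249.6] [298 235  30  30 514]
top green [273.6 263.2] [265 254  18  19 216]
top yellow [313.8 177.7] [311 170   6  17  92]
top yellow [170.1 249.6] [147 225  58  39 920]
top blue [195.1 209.7] [176 196  35  26 488]
top brass [192.5 156.8] [183 148  20  19 290]
top brass [186.8 253.5] [184 247   9  12  23]
side red [206.7 224.9] [200 214  15  25 221]
side red [338.7 223.6] [337 221   4   7  18]
side red [242.2 290.3] [237 282  11  18 159]
side red [277.  329.2] [270 319  15  22 262]
side green [306.2 249.2] [291 243  29  14  70]
side green [293. 280.] [289 277  10   7  16]
side yellow [251.5 225.7] [246 223  13   6  28]
side yellow [220.3 315. ] [178 290  80  45 934]
side blue [524.5   3.9] [496   0  52  10 385]
side blue [417.6 123.1] [406 100  24  48 602]
side blue [540.  168.6] [ 514  142   46   53 1788]
side brass [382.4   1.5] [378   0  10   4  35]
side brass [533.8  12.4] [495   0  65  22 682]
side brass [439.8   5.5] [437   2   7   8  37]
side brass [503.3  91.1] [ 456   55  104   69 3556]
side brass [426.8  90.2] [418  79  17  19 157]
side brass [479.6 170. ] [ 414  135  146   79 3325]
side brass [413.  176.9] [411 170   6  15  31]
side brass [176.5 189.3] [168 181  19  18 310]
side brass [542.4 213.4] [541 209   4  10  18]
side brass [253.  227.2] [245 223  15   8  32]
side brass [166.  287.7] [163 285   7   6  26]
side brass [242.1 296. ] [236 289  14  13  43]
side brass [219.3 322.7] [178 295  80  47 535]
side brass [228.3 304.4] [224 300   8  12  17]
side brass [189.  313.1] [178 309  26   9  50]
(414, 792, 3)
```

View pics/c1.png

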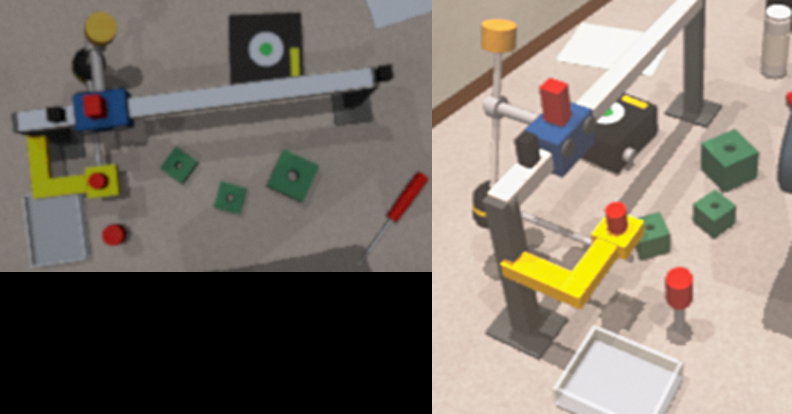

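The crop confirms it. The pin in the bracket (top 190,253; 67 px) is the smaller red one, against 130 px for the decoy at (200,287). Of the three green blocks, the one at (313,250) is the largest. Next I'll work out the positions.

```bash
python3 - <<'E'
from h import *
top=cv2.imread('pics/top0.png')[:,:,::-1].copy(); side=cv2.imread('pics/side0.png')[:,:,::-1].copy()
print('handle tri',tri((187.4,205.3),(206.7,224.9)))
print('pin tri',tri((190.4,252.6),(242.2,290.3)), 'plane .19',plane('top',190.4,252.6,.19))
print('lamp plane',plane('top',295.9,170.1,.065))
# block: area on plane 58
hs=cv2.cvtColor(top,cv2.COLOR_RGB2HSV)
m=cv2.inRange(hs,(55,70,15),(98,255,255)); 
for (u,v) in((312,250),(242,243),(274,263)):
    mm=np.zeros_like(m);mm[v-24:v+24,u-24:u+24]=m[v-24:v+24,u-24:u+24]
    c=max(cv2.findContours(mm,0,2)[0],key=cv2.contourArea); P=np.array([plane('top',*p[0],.058)[:2] for p in c],np.float32)
    r=cv2.minAreaRect(P*1000);print('block',r)
# dark hole in large block
g=cv2.cvtColor(top,cv2.COLOR_RGB2GRAY)[241:259,303:322].astype(int); print(g)
# white disc
m=cv2.inRange(hs,(0,0,150),(180,60,255)); mm=np.zeros_like(m); mm[155:188,280:312]=m[155:188,280:312]
c=max(cv2.findContours(mm,0,2)[0],key=cv2.contourArea);e=cv2.minEnclosingCircle(c);print('disc',e,plane('top',*e[0],.065))
# beam
m=cv2.inRange(hs,(0,0,140),(180,60,255)); ys,xs=np.nonzero(m[175:225,215:360]); 
mid=[];top_=[];bot=[]
for x in range(220,355,3):
    col=np.nonzero(m[175:225,x])[0]+175
    if len(col): mid.append(plane('top',x,col.mean(),.26)); top_.append(len(col))
mid=np.array(mid);print('widths',top_[::6]);p=np.polyfit(mid[:,1],mid[:,0],1);print('beam x=a*y+b',p,'res',np.std(mid[:,0]-np.polyval(p,mid[:,1])))
m=blobs(top,'yellow')[1]
print('yellow corner pts', [plane('top',*c,.16) for c in((204.5,244),(204.5,263))])
E
```

```text
handle tri (array([0.5268, 0.1766, 0.3108]), np.float64(0.00327227691463279))
pin tri (array([0.4212, 0.1976, 0.1782]), np.float64(0.0036789271638898863)) plane .19 [0.4224 0.1961 0.19  ]
lamp plane [ 0.6533 -0.0761  0.065 ]
block ((428.62762451171875, -118.89039611816406), (67.41503143310547, 68.272216796875), 64.5509262084961)
block ((450.5616455078125, 80.62147521972656), (46.55531692504883, 45.08942413330078), 53.7984733581543)
block ((392.5024108886719, -8.722827911376953), (44.91987609863281, 45.00322341918945), 73.18588256835938)
[[ 89  80  79  81  76  78  76  76  76  75  75  75  75  73  75  74  73  75
   76]
 [ 83  79  76  77  77  76  75  76  77  76  74  72  73  75  75  74  74  74
   73]
 [ 80  76  76  76  74  75  75  76  75  75  74  75  73  75  73  73  74  74
   74]
 [ 76  75  74  75  74  74  74  74  72  72  69  72  73  73  74  75  74  74
   74]
 [ 74  74  75  76  74  73  74  72  67  66  64  67  70  71  73  72  74  74
   74]
 [ 75  76  74  73  74  75  71  66  61  57  53  52  60  66  71  73  73  74
   76]
 [ 75  74  75  73  76  72  67  70  75  72  64  52  49  57  66  74  76  
[... 473 characters left out ...]
 71  73  74  73
   74]
 [ 73  74  73  76  73  73  74  73  72  71  71  72  71  73  72  73  74  75
   74]
 [ 74  73  72  74  75  74  75  73  72  75  72  72  74  74  74  73  75  73
   74]
 [ 72  74  75  75  73  72  73  74  73  74  75  74  74  73  74  73  73  73
   73]
 [ 73  73  74  74  73  73  75  74  74  73  74  75  74  75  76  73  75  76
   72]
 [ 68  69  72  73  74  74  73  74  73  74  76  74  72  75  74  74  75  74
   76]]
disc ((295.8157958984375, 170.1842041015625), 9.606260299682617) [ 0.6531 -0.0759  0.065 ]
widths [12, 11, 11, 11, 16, 11, 11, 11]
beam x=a*y+b [-0.1105  0.5456] res 0.004310169205396001
yellow corner pts [array([0.4449, 0.1658, 0.16  ]), array([0.3957, 0.1658, 0.16  ])]
```

```bash
cat >> h.py <<'E'
from scipy.spatial.transform import Rotation as Ro
def go(pts,yaw=None):
    "tool-frame shift (cm) and rotvec (deg) to each world point from the present pose"
    s=manip.sense(); R0=Ro.from_quat(s['tool_rot']); 
    x=R0.as_matrix()[:,0]; print('t %.2f'%s['t'],'tcp',s['tcp_pos'],'yaw %.4f'%np.arctan2(x[1],x[0]),'gap %.3f'%(s['finger_gap']*8.54),'F',s['force'],'gf',s['gripper_force'])
    for p in pts:
        sh=R0.inv().apply(np.array(p)-s['tcp_pos'])*100
        rv=np.zeros(3) if yaw is None else (R0.inv()*Ro.from_euler('z',yaw)*Ro.from_quat([1,0,0,0])).as_rotvec(degrees=True)
        print(sh.round(2),rv.round(2))
E
python3 - <<'E'
from h import *
top=cv2.imread('pics/top0.png')[:,:,::-1].copy();hs=cv2.cvtColor(top,cv2.COLOR_RGB2HSV)
m=cv2.inRange(hs,(0,0,140),(180,60,255)); mid=[]
for x in range(220,355,3):
    c=np.nonzero(m[180:220,x])[0]+180
    if 9<=len(c)<=13 and np.ptp(c)==len(c)-1: mid.append(plane('top',x,c.mean(),.26))
mid=np.array(mid);p=np.polyfit(mid[:,1],mid[:,0],1);r=mid[:,0]-np.polyval(p,mid[:,1]);k=abs(r)<.002;p=np.polyfit(mid[k,1],mid[k,0],1);print(p,k.sum(),r.std(),'yaw',-np.arctan(p[0]))
yaw=-np.arctan(p[0]);ex=np.array([np.cos(yaw),np.sin(yaw)]);ey=np.array([-ex[1],ex[0]])
h=np.array([.5268,.1766])
print('handle top-plane',plane('top',187.4,205.3,.33),'pred pin',h-.1*ex+.033*ey)
L=np.array([.6531,-.076])-h;print('lamp own rel handle',L@ex,L@ey)
print('block',plane('top',312.9,249.6,.058),'decoy',tri((200.2,286.6),(277,329.2)))
go([(.40,-.30,.33),(.42,.10,.33),(.4215,.197,.26)],.11)
E
```

```text
[-0.1058  0.5442] 43 0.0007326972778908033 yaw 0.10538170046643396
handle top-plane [0.5258 0.1734 0.33  ] pred pin [0.4239 0.1989]
lamp own rel handle 0.09902917346115306 -0.264483785521156
block [ 0.4282 -0.1192  0.058 ] decoy (array([0.3313, 0.1895, 0.0909]), np.float64(0.0030103393868816594))
t 0.10 tcp [ 0.227  -0.5817  0.2494] yaw 0.3718 gap 8.544 F [-0.1874  1.0124 -0.2305] gf 0.0
[ 26.36 -19.97  -8.01] [-0.11 -0.01 15.  ]
[ 42.75 -56.51  -7.93] [-0.11 -0.01 15.  ]
[ 46.41 -65.48  -0.91] [-0.11 -0.01 15.  ]
```

Call:
carry_out --targets '[[[0, 0, -4, 0, 0, 5, 6], [8, -6, -8, 0, 0, 10, 6], [26.3, -20, -8, 0, 0, 15.2, 6], [26.3, -20, -8, 0, 0, 15.2, 6], [26.3, -20, -8, 0, 0, 15.2, 6], [26.3, -20, -8, 0, 0, 15.2, 6], [26.3, -20, -8, 0, 0, 15.2, 6], [26.3, -20, -8, 0, 0, 15.2, 6], [26.3, -20, -8, 0, 0, 15.2, 6], [26.3, -20, -8, 0, 0, 15.2, 6], [42.7, -56.5, -8, 0, 0, 15.2, 6], [42.7, -56.5, -8, 0, 0, 15.2, 6]]]'

```text
t: 1.1
tcp_pos: [0.4041, -0.217, 0.33]
tool_rot: [0.999, 0.052, 0.0, 0.0]
force: [1.5, 1.6, 0.3]
finger_gap: 0.702
gripper_force: 0.0
```

```bash
python3 -c "
from h import *
go([(.42,.10,.31),(.4215,.197,.26),(.4215,.197,.183)],.105)"
```

```text
t 1.10 tcp [ 0.4041 -0.217   0.33  ] yaw 0.1050 gap 5.992 F [1.5383 1.5881 0.304 ] gf 0.0
[  4.91 -31.36   1.99] [ 0.02 -0.01 -0.  ]
[  6.07 -40.99   6.99] [ 0.02 -0.01 -0.  ]
[  6.07 -41.    14.69] [ 0.02 -0.01 -0.  ]
```

Call:
carry_out --targets '[[[5, -31.4, 2, 0, 0, 0, 6], [5, -31.4, 2, 0, 0, 0, 6], [5, -31.4, 2, 0, 0, 0, 6], [5, -31.4, 2, 0, 0, 0, 6], [5, -31.4, 2, 0, 0, 0, 6], [5, -31.4, 2, 0, 0, 0, 6], [5, -31.4, 2, 0, 0, 0, 6], [5, -31.4, 2, 0, 0, 0, 6], [6, -41, 6, 0, 0, 0, 6], [6, -41, 6, 0, 0, 0, 6], [6, -41, 6, 0, 0, 0, 6], [6, -41, 6, 0, 0, 0, 6]]]'

```text
t: 2.1
tcp_pos: [0.4182, 0.1996, 0.2683]
tool_rot: [0.998, 0.056, -0.002, -0.0]
force: [0.1, 0.1, -0.4]
finger_gap: 0.701
gripper_force: 0.0
```

```bash
python3 -c "
from h import *
go([(.4215,.197,.235),(.4215,.197,.183)],.105)
t,s=cams.snapshot('top'),cams.snapshot('side')
for n,i in(('t',t),('s',s)):
    print(n,[(b[0],b[1][4]) for b in blobs(i,'red')[0]],[(b[0],b[1][4]) for b in blobs(i,'brass',150)[0]])
o=np.hstack([cv2.resize(t[140:310,130:330],(400,340)),cv2.resize(s[170:340,120:320],(400,340))])
cv2.imwrite('pics/c2.png',o[:,:,::-1])
"
```

```text
t 2.10 tcp [0.4182 0.1996 0.2683] yaw 0.1111 gap 5.984 F [ 0.1484  0.116  -0.4025] gf 0.0
[0.31 0.3  3.33] [-0.04  0.24  0.35]
[0.33 0.3  8.53] [-0.04  0.24  0.35]
t [(array([187.3, 205.2]), np.int32(127)), (array([384.4, 262.4]), np.int32(256)), (array([199.7, 286.1]), np.int32(112))] [(array([192.6, 156.7]), np.int32(292))]
s [(array([208. , 225.7]), np.int32(295)), (array([345. , 230.7]), np.int32(126)), (array([242.1, 290.8]), np.int32(156)), (array([276.9, 329.4]), np.int32(260))] [(array([543.8,  12.5]), np.int32(494)), (array([378.2,  81.4]), np.int32(173)), (array([535.2, 103.7]), np.int32(941)), (array([176.5, 189.4]), np.int32(309)), (array([535.6, 199.3]), np.int32(414)), (array([227.7, 314.6]), np.int32(1032))]
```

View pics/c2.png

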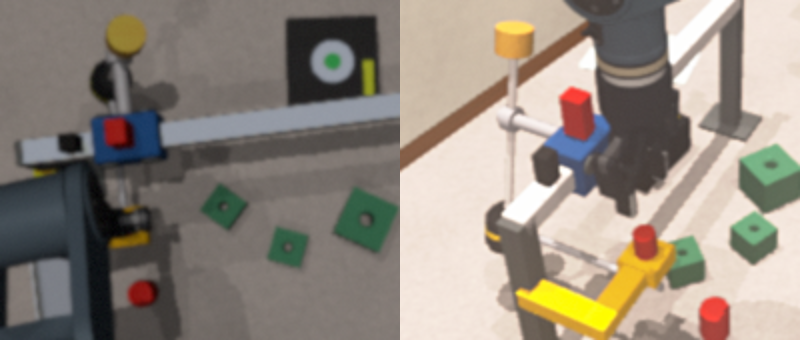

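The hand is above the bracket and the pin is undisturbed: side (242,291), handle (208,226). I'll check where the fingertips should project against where they appear.

```bash
python3 -c "
from h import *
print('tip proj',proj('side',(.418,.2,.249)),proj('top',(.418,.2,.249)))
for p in((.4215,.197,.1775),(.4235,.198,.1775)): print('pin proj',proj('side',p),proj('top',p[:2]+(.187,)))
print('handle',tri((187.4,205.3),(208,225.7)))
print('handle proj',[(proj('top',(x,y,.327)),proj('side',(x,y,.315))) for x,y in((.527,.177),(.529,.175))])
go([(.4220,.197,.21),(.4220,.197,.183)],.105)
"
```

```text
tip proj [240.1893 269.0526] [183.6161 253.8537]
pin proj [241.47   290.1926] [190.2951 252.9988]
pin proj [240.5103 290.1191] [189.9042 252.2173]
handle (array([0.5258, 0.1761, 0.309 ]), np.float64(0.006403628635176646))
handle proj [(array([186.1296, 204.9629]), array([205.6151, 223.3937])), (array([187.007 , 204.0751]), array([205.5153, 222.6409]))]
t 2.20 tcp [0.4194 0.197  0.2698] yaw 0.1087 gap 5.988 F [-0.1937  0.6697  0.5301] gf 0.0
[0.27 0.02 5.98] [0.05 0.09 0.21]
[0.27 0.02 8.68] [0.05 0.09 0.21]
```

Call:
carry_out --targets '[[[0.1, 0, 4, 0, 0, 0, 6], [0.1, 0, 7, 0, 0, 0, 6], [0.1, 0, 8.7, 0, 0, 0, 6], [0.1, 0, 8.7, 0, 0, 0, 6], [0.1, 0, 8.7, 0, 0, 0, 6], [0.1, 0, 8.7, 0, 0, 0, 2], [0.1, 0, 8.7, 0, 0, 0, 2], [0.1, 0, 8.7, 0, 0, 0, 2], [0.1, 0, 8.7, 0, 0, 0, 2], [0.1, 0, 8.7, 0, 0, 0, 2], [0.1, 0, 8.7, 0, 0, 0, 2], [0.1, 0, 8.7, 0, 0, 0, 2]]]' --force 40

```text
t: 3.2
tcp_pos: [0.4219, 0.1969, 0.1847]
tool_rot: [0.999, 0.054, 0.002, 0.0]
force: [-0.2, -2.1, 7.0]
finger_gap: 0.31
gripper_force: 39.8
```

Call:
carry_out --targets '[[[0, 0, -0.5, 0, 0, 0, 2], [0, 0, -2, 0, 0, 0, 2], [0, 0, -4, 0, 0, 0, 2], [0, 0, -6, 0, 0, 0, 2], [0, 0, -8, 0, 0, 0, 2], [0, 0, -9, 0, 0, 0, 2], [0, 0, -9, 0, 0, 0, 2], [0, 0, -9, 0, 0, 0, 2]]]'

```text
t: 3.87
tcp_pos: [0.4205, 0.1972, 0.2737]
tool_rot: [0.999, 0.053, 0.0, -0.0]
force: [0.4, 0.3, -0.8]
finger_gap: 0.311
gripper_force: 39.9
```

```bash
python3 -c "
from h import *
s=cams.snapshot('side'); cv2.imwrite('pics/s3.png',cv2.resize(s[120:340,100:360],(780,600) )[:,:,::-1])
print([(b[0],b[1][4]) for b in blobs(s,'red')[0]])
go([(.4215,.10,.27),(.4283,-.119,.20),(.4283,-.119,.10)],.105)
"
```

```text
[(array([208. , 225.6]), np.int32(291)), (array([345. , 230.7]), np.int32(127)), (array([243.8, 261.6]), np.int32(63)), (array([276.9, 329.4]), np.int32(262))]
t 3.92 tcp [0.42  0.197 0.273] yaw 0.1067 gap 2.668 F [ 0.4303  0.2875 -0.8215] gf 39.89424705505371
[-0.89  9.66  0.3 ] [-0.01  0.05  0.1 ]
[-2.54 31.51  7.3 ] [-0.01  0.05  0.1 ]
[-2.53 31.51 17.3 ] [-0.01  0.05  0.1 ]
```

View pics/s3.png

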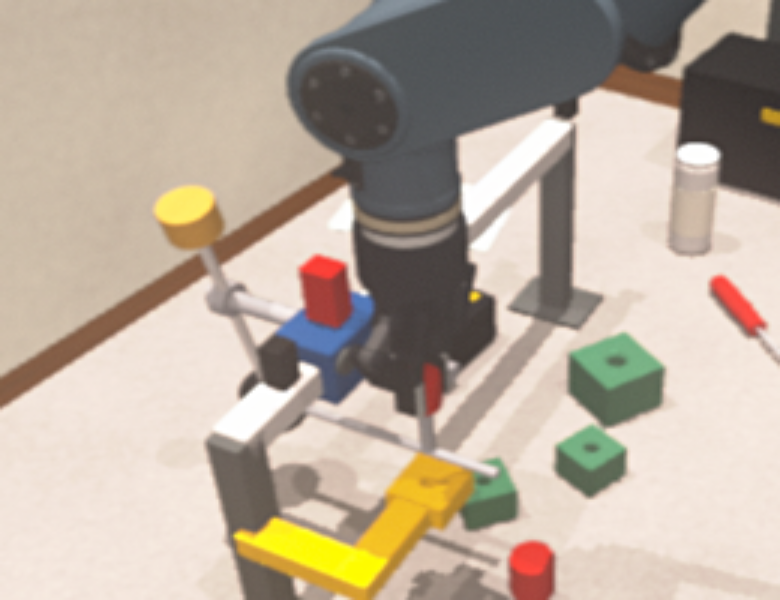

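Call:
carry_out --targets '[[[-1, 10, 0, 0, 0, 0, 2], [-1, 10, 0, 0, 0, 0, 2], [-1, 10, 0, 0, 0, 0, 2], [-2.5, 31.5, 4, 0, 0, 0, 2], [-2.5, 31.5, 9, 0, 0, 0, 2], [-2.5, 31.5, 11, 0, 0, 0, 2], [-2.5, 31.5, 11, 0, 0, 0, 2], [-2.5, 31.5, 11, 0, 0, 0, 2], [-2.5, 31.5, 11, 0, 0, 0, 2], [-2.5, 31.5, 11, 0, 0, 0, 2], [-2.5, 31.5, 11, 0, 0, 0, 2], [-2.5, 31.5, 11, 0, 0, 0, 2]]]'

```text
t: 4.92
tcp_pos: [0.4284, -0.1181, 0.1626]
tool_rot: [0.999, 0.053, -0.001, -0.001]
force: [-0.0, -0.2, 0.8]
finger_gap: 0.317
gripper_force: 39.9
```

```bash
python3 -c "
from h import *
s=cams.snapshot('side'); t=cams.snapshot('top')
o=np.hstack([cv2.resize(s[190:300,240:380],(420,330),interpolation=2),cv2.resize(t[195:305,250:376],(378,330),interpolation=2)])
cv2.imwrite('pics/s4.png',o[:,:,::-1])
print([(b[0],b[1][4]) for b in blobs(s,'red')[0]])
go([(.4283,-.119,.16),(.4283,-.119,.084)],.105)
p=manip.sense()['tcp_pos']
print('pin tip proj',proj('side',p-[0,0,.0747]),proj('top',p-[0,0,.0747]),'hole proj',proj('side',(.4283,-.119,.058)))
"
```

```text
[(array([206.7, 224.4]), np.int32(187)), (array([309.8, 225.4]), np.int32(20)), (array([277. , 329.3]), np.int32(269))]
t 5.02 tcp [ 0.429  -0.1175  0.1635] yaw 0.1080 gap 2.683 F [ 0.7111 -0.9656 -0.5151] gf 39.91981387138367
[-0.08  0.14  0.35] [-0.04  0.03  0.17]
[-0.08  0.14  7.95] [-0.04  0.03  0.17]
pin tip proj [304.4433 243.1009] [312.6774 248.9905] hole proj [304.4852 250.7091]
```

View pics/s4.png

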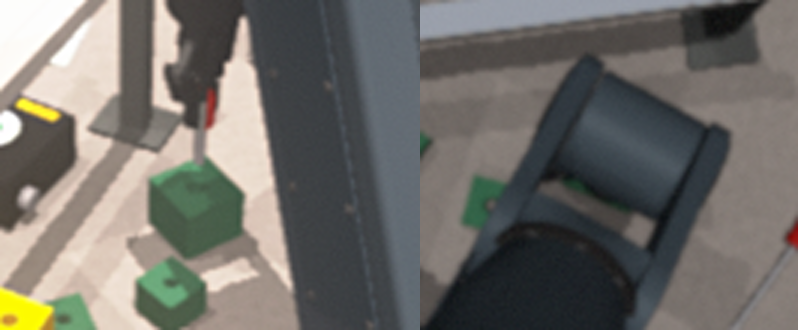

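The pin is held upright just above the large block. Its tip is at about side (306,245) and the hole at about (307,251). I'll compare the columns more exactly.

```bash
python3 -c "
from h import *
s=cv2.imread('pics/side0.png'); g=cv2.cvtColor(s,6).astype(int)
print('before'); print(g[242:258,296:318])
t=cams.snapshot('side'); g=cv2.cvtColor(t,7).astype(int)
print('now'); print(g[228:256,296:318])
"
```

```text
before
[[176 173 175 177 177 177 175 178 184 173 153 137 141 162 185 194 197 196
  194 193 191 192]
 [177 176 178 179 172 169 159 157 150 138 128 123 124 134 159 182 195 197
  195 192 192 193]
 [177 176 175 169 158 142 135 131 127 125 126 125 124 124 134 160 184 194
  196 193 193 196]
 [173 167 157 144 133 127 124 125 125 126 127 125 127 124 126 135 161 185
  195 196 195 194]
 [155 141 134 127 126 125 126 126 124 125 127 126 126 125 123 123 135 160
  186 196 197 193]
 [133 127 126 125 127 125 125 126 128 127 127 126 124 126 125 124 124 134
  159 185 194 194]
 [126 125 126 124 127 125 127 128 132 129 127 125 127 124 125 125 124 123
  134 160 182 195]
 [127 128 129 127 124 127 124 124 124 121 116 122 122 127 126 125 125 123
  123 136 158 182]
 [130 128 127 129 126 124 117 114 107 103 106 112 116 120 125 124 123 124
  125 124 133 152]
 [129 128 128 128 125 117 104  92  86  86  87  93 106 118 125 126 126 124
  123 122 122 129]
 [131 126 126 127 126 117  99  84  78  80  79  83  99 116 123 124 126 126
  124 125 124 123]
 [129 126 127 128 126 121 110  92  88  87  85  90 107 121 123 124 126 
[... 2304 characters left out ...]
1 101 100 101 101  98  94  88
  110 162 209 226]
 [105  98  93  95  94  93  95  97 103 108 104 104  99 100  97  91  88  83
   84 109 161 208]
 [ 94  94  96  97  99  95  94  94  99 100 101 101  94  92  90  89  87  86
   85  84 106 151]
 [ 96  97  97 102 103  96  89  88  89  91  89  89  86  86  86  87  86  88
   87  82  83 101]
 [ 95  98  99 103 101  96  89  84  86  87  88  82  81  85  88  87  87  88
   88  85  83  82]
 [100 103 102 103 103  99  94  90  89  89  89  88  86  88  88  87  90  88
   87  86  86  82]
 [103 102 103 102 103 102 100  97  97  94  95  95  94  89  88  85  88  87
   88  87  88  84]
 [100 103 102 104 101 101 100 102 101 101 101 103  97  91  87  88  87  88
   87  88  88  85]]
```

Call:
carry_out --targets '[[[0.1, 0, 1.5, 0, 0, 0, 2], [0.1, 0, 3, 0, 0, 0, 2], [0.1, 0, 3.5, 0, 0, 0, 2], [0.1, 0, 4, 0, 0, 0, 2], [0.1, 0, 4.5, 0, 0, 0, 2], [0.1, 0, 4.5, 0, 0, 0, 2]]]'

```text
t: 5.57
tcp_pos: [0.4303, -0.1183, 0.1181]
tool_rot: [0.999, 0.054, -0.0, -0.0]
force: [-0.3, 0.4, -0.3]
finger_gap: 0.31
gripper_force: 39.9
```

```bash
python3 -c "
from h import *
go([(.4283,-.119,.084)],.105);print(manip.sense()['ft_torque'])"
```

```text
t 5.57 tcp [ 0.4303 -0.1183  0.1181] yaw 0.1073 gap 2.649 F [-0.322   0.354  -0.3173] gf 39.94419515132904
[-0.2   0.05  3.41] [-0.02  0.03  0.13]
[ 0.0555 -0.0283  0.0524]
```

Call:
carry_out --targets '[[[0, 0, 1.5, 0, 0, 0, 2], [0, 0, 2.8, 0, 0, 0, 2], [0, 0, 3.2, 0, 0, 0, 2], [0, 0, 3.4, 0, 0, 0, 2], [0, 0, 3.4, 0, 0, 0, 2]]]'

```text
t: 5.98
tcp_pos: [0.4305, -0.1188, 0.0844]
tool_rot: [0.999, 0.053, 0.0, 0.0]
force: [-0.5, -0.0, -0.7]
finger_gap: 0.313
gripper_force: 39.9
```

Call:
carry_out --targets '[[[0, 0, 0, 0, 0, 0, 5], [0, 0, 0, 0, 0, 0, 5], [0, 0, 0, 0, 0, 0, 5], [0, 0, -2, 0, 0, 0, 5], [0, 0, -5, 0, 0, 0, 5], [0, 0, -9, 0, 0, 0, 5], [0, 0, -32, 0, 0, 0, 5], [0, 0, -32, 0, 0, 0, 5], [0, 0, -32, 0, 0, 0, 5], [0, 0, -32, 0, 0, 0, 5], [0, 0, -32, 0, 0, 0, 5], [0, 0, -32, 0, 0, 0, 5]]]'

```text
t: 6.98
tcp_pos: [0.4313, -0.1192, 0.41]
tool_rot: [0.999, 0.053, 0.004, 0.003]
force: [0.8, -0.4, 0.2]
finger_gap: 0.583
gripper_force: 0.0
```

```bash
python3 -c "
from h import *
s=cams.snapshot('side');t=cams.snapshot('top')
for i in(t,s): print([(b[0],b[1][4]) for b in blobs(i,'red')[0]])
cv2.imwrite('pics/s5.png',cv2.resize(s[150:350,120:400],(784,560),interpolation=2)[:,:,::-1])
print('expect pin knob',proj('side',(.4295,-.119,.0755)),proj('top',(.4295,-.119,.09)))
go([(.5255,.1745,.41),(.5255,.1745,.318)],.105)"
```

```text
[(array([187.4, 205.4]), np.int32(129)), (array([384.5, 262.3]), np.int32(254)), (array([200.2, 286.5]), np.int32(129))]
[(array([206.8, 218.5]), np.int32(95)), (array([342.1, 227.5]), np.int32(79)), (array([207.4, 236.1]), np.int32(17)), (array([305.1, 246.5]), np.int32(82)), (array([276.9, 329.1]), np.int32(262))]
expect pin knob [304.3588 246.1614] [313.2229 248.772 ]
t 7.08 tcp [ 0.432  -0.1196  0.4095] yaw 0.1067 gap 5.011 F [ 0.6608 -0.0699 -0.2062] gf 0.0
[ 12.43 -28.25  -0.13] [ 0.4  -0.56  0.1 ]
[ 12.34 -28.32   9.07] [ 0.4  -0.56  0.1 ]
```

View pics/s5.png

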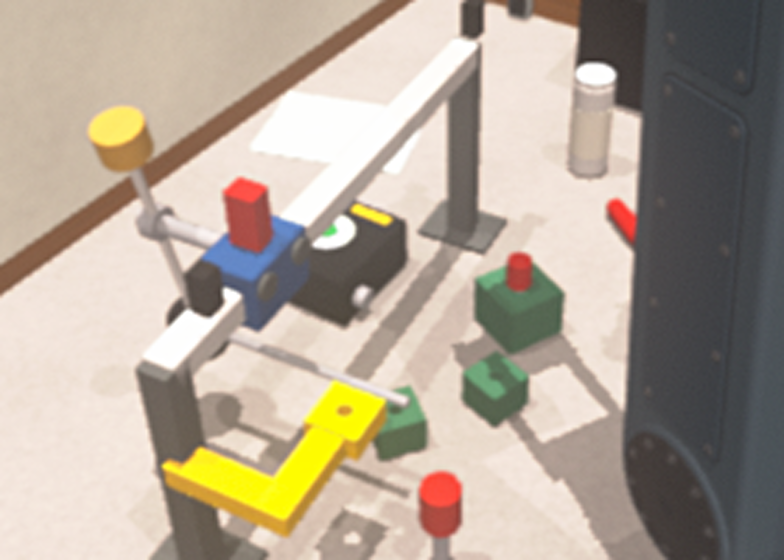

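The pin stands fully down in the large green block, knob at side (305,246) as predicted. The hanger is swinging freely. Next is the handle.

Call:
carry_out --targets '[[[12.4, -28.2, 0, 0, 0, 0, 5], [12.4, -28.2, 0, 0, 0, 0, 5], [12.4, -28.2, 0, 0, 0, 0, 5], [12.4, -28.2, 0, 0, 0, 0, 5], [12.4, -28.2, 0, 0, 0, 0, 5], [12.4, -28.2, 0, 0, 0, 0, 5], [12.4, -28.2, 0, 0, 0, 0, 5], [12.4, -28.2, 0, 0, 0, 0, 5], [12.4, -28.2, 0, 0, 0, 0, 5], [12.4, -28.2, 0, 0, 0, 0, 5]]]'

```text
t: 7.92
tcp_pos: [0.5227, 0.1755, 0.4027]
tool_rot: [0.999, 0.054, -0.002, 0.0]
force: [0.2, 0.3, -0.3]
finger_gap: 0.585
gripper_force: 0.0
```

```bash
python3 -c "
from h import *
s=cams.snapshot('side');t=cams.snapshot('top')
for i in(t,s): print([(b[0],b[1][4]) for b in blobs(i,'red')[0]],[(b[0],b[1][4]) for b in blobs(i,'brass',60)[0]])
cv2.imwrite('pics/s6.png',np.hstack([cv2.resize(s[100:300,100:300],(400,400),interpolation=2),cv2.resize(t[100:300,100:300],(400,400))])[:,:,::-1])
go([(.5255,.1745,.41),(.5255,.1745,.318)],.105)"
```

```text
[(array([187.2, 208.6]), np.int32(35)), (array([313.6, 248.4]), np.int32(79)), (array([384.5, 262.3]), np.int32(256)), (array([199.6, 286.6]), np.int32(114))] [(array([176.9, 155.8]), np.int32(76))]
[(array([206.4, 225.3]), np.int32(199)), (array([345. , 230.7]), np.int32(127)), (array([305.1, 246.2]), np.int32(82)), (array([276.9, 329.5]), np.int32(259))] [(array([535.6,  12.5]), np.int32(647)), (array([523.4,  97. ]), np.int32(1741)), (array([520.5, 189.8]), np.int32(988)), (array([362.4, 163.9]), np.int32(106)), (array([166.5, 195.4]), np.int32(365)), (array([221.6, 320.7]), np.int32(623))]
t 8.02 tcp [0.5228 0.1739 0.4034] yaw 0.1059 gap 5.020 F [-1.0502  0.6589  0.572 ] gf 0.0
[ 0.27 -0.03 -0.66] [0.04 0.14 0.05]
[ 0.29 -0.04  8.54] [0.04 0.14 0.05]
```

View pics/s6.png

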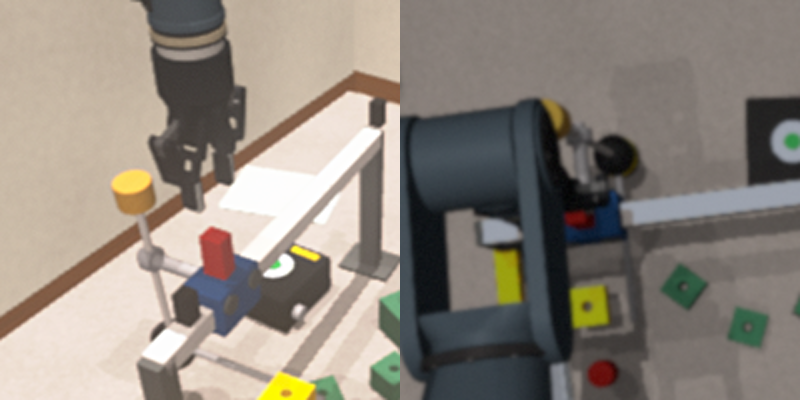

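The side view shows the hand above the handle, with the brass weight in plain sight at side (166,195).

Call:
carry_out --targets '[[[0.2, 0, 3.5, 0, 0, 0, 5], [0.2, 0, 6.5, 0, 0, 0, 5], [0.2, 0, 8.5, 0, 0, 0, 5], [0.2, 0, 8.5, 0, 0, 0, 5], [0.2, 0, 8.5, 0, 0, 0, 5], [0.2, 0, 8.5, 0, 0, 0, 2], [0.2, 0, 8.5, 0, 0, 0, 1.5], [0.2, 0, 8.5, 0, 0, 0, 1.5], [0.2, 0, 8.5, 0, 0, 0, 1.5], [0.2, 0, 8.5, 0, 0, 0, 1.5], [0.2, 0, 8.5, 0, 0, 0, 1.5]]]' --force 60

```text
t: 8.93
tcp_pos: [0.5268, 0.1745, 0.3215]
tool_rot: [0.999, 0.053, 0.002, 0.001]
force: [-1.1, -3.8, 5.9]
finger_gap: 0.268
gripper_force: 62.3
```

```bash
cat >> h.py <<'E'
from scipy.optimize import least_squares
YAW=.1054;EX=np.array([np.cos(YAW),np.sin(YAW),0]);EY=np.array([-EX[1],EX[0],0])
def brass_model(th,tcp,off=(0,0)):
    # brass centre (100 mm above the pivot) when handle is at tcp
    piv=np.r_[tcp[:2],.265]+.1*EX
    return proj('side',piv-.1*np.sin(th)*EY+np.array([0,0,.1*np.cos(th)]))+off
def watch(n):
    "n side frames: t, brass px"
    out=[]
    for _ in range(n):
        t=manip.sense()['t'];s=cams.snapshot('side')
        b=[b for b in blobs(s,'brass',150)[0] if b[0][0]<300 and b[0][1]<270]
        if b: out.append((t,*b[0][0],b[0][1][4]))
    return np.array(out)
def angles(o,tcp):
    g=np.linspace(-.6,.6,241);u=np.array([brass_model(a,tcp)[0] for a in g])
    return g,u
E
python3 - <<'E'
from h import *
go([],.105)
o=watch(40);np.save('w1.npy',o);tcp=manip.sense()['tcp_pos']
f=lambda p:p[0]+p[1]*np.cos(p[3]*(o[:,0]-8))+p[2]*np.sin(p[3]*(o[:,0]-8))-o[:,1]
r=least_squares(f,[np.mean(o[:,1]),8,0,4.2],loss='soft_l1');print(r.x,'T',2*np.pi/r.x[3],'rms',np.std(f(r.x)),len(o),o[-1,0])
print([brass_model(a,tcp) for a in(-.3,0,.3)],o[::4,1:3].tolist())
E
```

```text
t 8.93 tcp [0.5268 0.1745 0.3215] yaw 0.1064 gap 2.290 F [-1.0967 -3.7898  5.9346] gf 62.25623846054077
[169.1163  -3.952   -5.2866   4.5239] T 1.3889002179119274 rms 0.2258195107530496 40 10.8833
[array([159.0566, 201.6579]), array([167.2461, 193.3535]), array([175.6918, 188.6303])] [[175.7, 189.6], [172.5, 191.6], [166.2, 197.0], [163.2, 202.8], [163.9, 200.8], [168.8, 194.6], [174.2, 190.4], [175.7, 189.7], [172.0, 191.8], [166.1, 197.3]]
```

```bash
cat >> h.py <<'E'
def plan(th0,om0,w,D,N,tau=.02,dt=1/12):
    "row positions (m): travel D in N rows, minimum velocity steps, ending at rest and plumb; th0,om0 at start"
    L=9.81/w**2; T=N*dt+.1; t=np.arange(N+1)*dt+tau
    A=np.zeros((4,N+1)); A[0]=1; A[1]=(N*dt-(t-tau)); A[2]=np.sin(w*(T-t))/(L*w); A[3]=np.cos(w*(T-t))/L
    b=[0,D,-(th0*np.cos(w*T)+om0/w*np.sin(w*T)),-(-th0*w*np.sin(w*T)+om0*np.cos(w*T))]
    dv=np.linalg.pinv(A)@b; v=np.cumsum(dv)[:N]; s=np.cumsum(v)*dt
    g=np.linspace(0,T,400); th=th0*np.cos(w*g)+om0/w*np.sin(w*g)+sum(d*np.where(g>tj,np.sin(w*(g-tj)),0)/(L*w) for d,tj in zip(dv,t))
    return s,abs(v).max(),abs(th).max(),np.linalg.norm(A@dv-b)
def fitw(o,w=None,A=28.):
    t0=manip.sense()['t'];t=o[:,0]-t0
    f=lambda p:p[0]+p[1]*np.cos(p[3]*t)+p[2]*np.sin(p[3]*t)-o[:,1]
    if w: r=least_squares(lambda p:f([*p,w]),[o[:,1].mean(),.1,.1]); x=[*r.x,w]
    else: x=least_squares(f,[o[:,1].mean(),5,5,4.52]).x
    return x[0],x[1]/A,x[2]*x[3]/A,x[3],np.std(f(x))   # mean px, th, om now
E
python3 - <<'E'
from h import *
m,th,om,w,e=fitw(np.load('w1.npy'));print(m,th,om,w,e,manip.sense()['t'],manip.sense()['tcp_pos'])
for N in(20,24):
  for k in range(0,17,2):
    a=w*k/12;s,v,p,r=plan(th*np.cos(a)+om/w*np.sin(a),-th*w*np.sin(a)+om*np.cos(a),w,.2625,N)
    print(N,k,'vmax %.3f thmax %.3f %.1e'%(v,p,r))
    if k==0:print((s*100).round(1))
E
```

```text
169.11843944096586 -0.22963518198518637 -0.2379105773137579 4.523854526219407 0.2257966722978885 10.9333 [0.5268 0.1745 0.3215]
20 0 vmax 0.305 thmax 0.233 6.8e-16
[ 0.8  2.1  3.6  5.1  6.3  7.3  8.   8.4  8.8  9.1  9.7 10.6 12.  13.8
 16.1 18.6 21.1 23.5 25.2 26.2]
20 2 vmax 0.341 thmax 0.247 6.0e-16
20 4 vmax 0.344 thmax 0.237 5.4e-16
20 6 vmax 0.343 thmax 0.232 4.1e-16
20 8 vmax 0.343 thmax 0.237 3.4e-16
20 10 vmax 0.343 thmax 0.217 3.1e-16
20 12 vmax 0.342 thmax 0.103 2.2e-16
20 14 vmax 0.306 thmax 0.164 4.6e-16
20 16 vmax 0.282 thmax 0.222 6.7e-16
24 0 vmax 0.314 thmax 0.234 1.1e-15
[ 0.3  0.8  1.3  1.8  2.1  2.3  2.4  2.4  2.6  2.9  3.6  4.7  6.2  8.1
 10.3 12.8 15.5 18.  20.4 22.5 24.1 25.2 25.9 26.2]
24 2 vmax 0.339 thmax 0.228 1.2e-15
24 4 vmax 0.343 thmax 0.230 1.4e-15
24 6 vmax 0.342 thmax 0.235 1.2e-15
24 8 vmax 0.340 thmax 0.237 9.5e-16
24 10 vmax 0.316 thmax 0.217 8.0e-16
24 12 vmax 0.254 thmax 0.146 6.8e-16
24 14 vmax 0.225 thmax 0.193 8.0e-16
24 16 vmax 0.297 thmax 0.228 9.9e-16
```

Call:
carry_out --targets '[[[0, 0.8, 0, 0, 0, 0, 1.5], [0, 2.1, 0, 0, 0, 0, 1.5], [0, 3.6, 0, 0, 0, 0, 1.5], [0, 5.1, 0, 0, 0, 0, 1.5], [0, 6.3, 0, 0, 0, 0, 1.5], [0, 7.3, 0, 0, 0, 0, 1.5], [0, 8.0, 0, 0, 0, 0, 1.5], [0, 8.4, 0, 0, 0, 0, 1.5], [0, 8.8, 0, 0, 0, 0, 1.5], [0, 9.1, 0, 0, 0, 0, 1.5], [0, 9.7, 0, 0, 0, 0, 1.5], [0, 10.6, 0, 0, 0, 0, 1.5]]]'

```text
t: 11.93
tcp_pos: [0.5379, 0.0709, 0.3216]
tool_rot: [0.999, 0.054, 0.002, -0.001]
force: [-1.2, 1.3, 5.8]
finger_gap: 0.271
gripper_force: 62.3
```

Call:
carry_out --targets '[[[0, 1.4, 0, 0, 0, 0, 1.5], [0, 3.2, 0, 0, 0, 0, 1.5], [0, 5.5, 0, 0, 0, 0, 1.5], [0, 8.0, 0, 0, 0, 0, 1.5], [0, 10.5, 0, 0, 0, 0, 1.5], [0, 12.9, 0, 0, 0, 0, 1.5], [0, 14.6, 0, 0, 0, 0, 1.5], [0, 15.6, 0, 0, 0, 0, 1.5]]]'

```text
t: 12.6
tcp_pos: [0.5547, -0.0873, 0.3215]
tool_rot: [0.999, 0.053, 0.002, 0.0]
force: [-0.8, 2.0, 6.8]
finger_gap: 0.266
gripper_force: 62.4
```

```bash
python3 - <<'E'
from h import *
go([],.105)
o=watch(28);np.save('w2.npy',o);go([],.105);tcp=manip.sense()['tcp_pos']
k=[(brass_model(a,tcp)[0]) for a in(-.2,0,.2)];print(k,'px/rad',(k[2]-k[0])/.4)
print(o[::3,1:].tolist())
m,th,om,w,e=fitw(o,4.524,(k[2]-k[0])/.4);print(m,th,om,np.hypot(th,om/w),e)
t=cams.snapshot('top');s=cams.snapshot('side')
print([(b[0],b[1][4]) for b in blobs(t,'brass',60)[0]],[(b[0],b[1][4]) for b in blobs(t,'green',20)[0]])
cv2.imwrite('pics/s7.png',np.hstack([cv2.resize(s[90:290,160:360],(400,400),interpolation=2),cv2.resize(t[80:280,200:400],(400,400))])[:,:,::-1])
E
```

```text
t 12.60 tcp [ 0.5547 -0.0873  0.3215] yaw 0.1051 gap 2.275 F [-0.814   2.0386  6.8416] gf 62.44614601135254
t 14.00 tcp [ 0.5546 -0.0862  0.3215] yaw 0.1062 gap 2.331 F [-0.8032 -1.8629  7.0675] gf 62.21630930900574
[np.float64(224.81649044961003), np.float64(228.68059542275304), np.float64(232.55121287365327)] px/rad 19.336806060108103
[[229.6, 145.9, 230.0], [230.0, 145.7, 234.0], [229.9, 145.8, 232.0], [230.0, 145.7, 233.0], [230.0, 145.7, 230.0], [230.1, 145.6, 230.0], [230.1, 145.7, 231.0], [229.9, 145.8, 232.0], [229.8, 145.8, 235.0], [229.7, 145.9, 233.0]]
229.94732955770246 -0.005508758619623971 0.012654671323008154 0.006178261945598634 0.13997272814972586
[(array([297.5, 138.6]), np.int32(116))] [(array([237.6, 243.3]), np.int32(113)), (array([317.9, 252.2]), np.int32(237))]
```

View pics/s7.png

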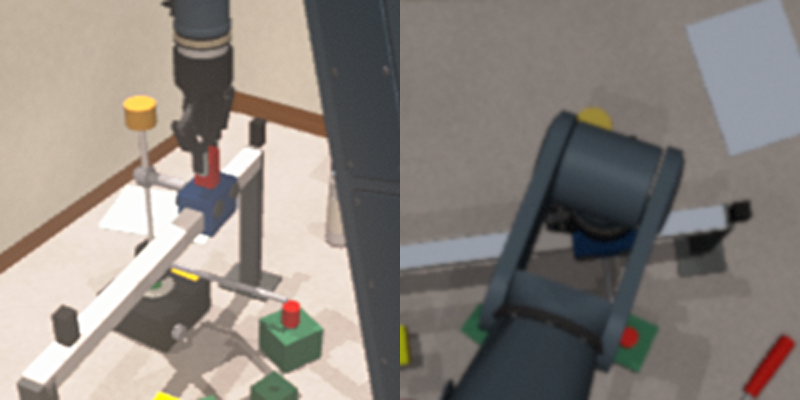

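The hanger is almost dead still (amplitude about 0.006 rad), and the lens computes to within 2 mm of the lamp. I'll hold for four seconds more, then release.

Call:
carry_out --targets '[[[0, 0, 0, 0, 0, 0, 1.5], [0, 0, 0, 0, 0, 0, 1.5], [0, 0, 0, 0, 0, 0, 1.5], [0, 0, 0, 0, 0, 0, 1.5], [0, 0, 0, 0, 0, 0, 1.5], [0, 0, 0, 0, 0, 0, 1.5], [0, 0, 0, 0, 0, 0, 1.5], [0, 0, 0, 0, 0, 0, 1.5], [0, 0, 0, 0, 0, 0, 1.5], [0, 0, 0, 0, 0, 0, 1.5], [0, 0, 0, 0, 0, 0, 1.5], [0, 0, 0, 0, 0, 0, 1.5]]]'

```text
t: 15.1
tcp_pos: [0.5546, -0.0862, 0.3215]
tool_rot: [0.999, 0.053, 0.002, 0.001]
force: [-0.3, -2.3, 6.5]
finger_gap: 0.274
gripper_force: 62.2
```

Call:
carry_out --targets '[[[0, 0, 0, 0, 0, 0, 1.5], [0, 0, 0, 0, 0, 0, 1.5], [0, 0, 0, 0, 0, 0, 1.5], [0, 0, 0, 0, 0, 0, 1.5], [0, 0, 0, 0, 0, 0, 1.5], [0, 0, 0, 0, 0, 0, 1.5], [0, 0, 0, 0, 0, 0, 1.5], [0, 0, 0, 0, 0, 0, 1.5], [0, 0, 0, 0, 0, 0, 1.5], [0, 0, 0, 0, 0, 0, 1.5], [0, 0, 0, 0, 0, 0, 1.5], [0, 0, 0, 0, 0, 0, 1.5]]]'

```text
t: 16.1
tcp_pos: [0.5546, -0.0862, 0.3215]
tool_rot: [0.999, 0.053, 0.002, 0.001]
force: [-0.7, -1.5, 6.2]
finger_gap: 0.271
gripper_force: 62.2
```

Call:
carry_out --targets '[[[0, 0, 0, 0, 0, 0, 1.5], [0, 0, 0, 0, 0, 0, 1.5], [0, 0, 0, 0, 0, 0, 1.5], [0, 0, 0, 0, 0, 0, 1.5], [0, 0, 0, 0, 0, 0, 1.5], [0, 0, 0, 0, 0, 0, 1.5], [0, 0, 0, 0, 0, 0, 1.5], [0, 0, 0, 0, 0, 0, 1.5], [0, 0, 0, 0, 0, 0, 1.5], [0, 0, 0, 0, 0, 0, 1.5], [0, 0, 0, 0, 0, 0, 1.5], [0, 0, 0, 0, 0, 0, 1.5]]]'

```text
t: 17.1
tcp_pos: [0.5546, -0.0861, 0.3215]
tool_rot: [0.999, 0.053, 0.002, 0.001]
force: [-0.1, -1.8, 6.3]
finger_gap: 0.272
gripper_force: 62.2
```

```bash
python3 - <<'E'
from h import *
o=watch(20);go([],.105)
print(fitw(o,4.524,19.3),fitw(np.load('w2.npy'),4.524,19.3)[0])
E
```

```text
t 18.10 tcp [ 0.5546 -0.0862  0.3215] yaw 0.1062 gap 2.317 F [-1.6567 -1.9951  6.0498] gf 62.21711039543152
(np.float64(229.89044640680967), np.float64(-0.007520477056408551), np.float64(-0.008775890935700088), 4.524, np.float64(0.03600289154476544)) 229.9473295566421
```

Still after 5 s of hold. Now release gently: unload the downward press, lower the grip, open a little and rise.

Call:
carry_out --targets '[[[0, 0, 0, 0, 0, 0, 2.3], [0, 0, 0, 0, 0, 0, 2.6], [0, 0, 0, 0, 0, 0, 3], [0, 0, 0, 0, 0, 0, 3.6], [0, 0, 0, 0, 0, 0, 3.6], [0, 0, -1, 0, 0, 0, 3.6], [0, 0, -3, 0, 0, 0, 3.6], [0, 0, -6, 0, 0, 0, 3.6], [0, 0, -9, 0, 0, 0, 3.6], [0, 0, -12, 0, 0, 0, 3.6], [0, 0, -13, 0, 0, 0, 3.6], [0, 0, -13, 0, 0, 0, 3.6]]]' --force 20

```text
t: 19.1
tcp_pos: [0.5548, -0.0858, 0.4533]
tool_rot: [0.999, 0.053, 0.004, 0.002]
force: [0.4, 0.3, 0.4]
finger_gap: 0.424
gripper_force: 0.0
```

```bash
python3 - <<'E'
from h import *
o=watch(30);go([],.105)
m,th,om,w,e=fitw(o,4.524,19.3);print(m,th,om,'amp',np.hypot(th,om/w),e)
t=cams.snapshot('top');s=cams.snapshot('side')
for i in(t,s): print([(b[0],b[1][4]) for b in blobs(i,'red')[0]])
cv2.imwrite('pics/s8.png',np.hstack([cv2.resize(s[90:290,160:360],(400,400),interpolation=2),cv2.resize(t[80:280,200:400],(400,400))])[:,:,::-1])
E
```

```text
t 20.60 tcp [ 0.5535 -0.0855  0.4493] yaw 0.1065 gap 3.590 F [-0.0491  0.4731 -0.3438] gf 0.0
229.88529955070683 -0.0025329780693199456 -0.04226724017640256 amp 0.009680165054152447 0.03996321093806116
[(array([302. , 194.4]), np.int32(29)), (array([314.7, 248.6]), np.int32(57)), (array([384.5, 262.3]), np.int32(255)), (array([200.2, 286.5]), np.int32(129))]
[(array([262.1, 171.8]), np.int32(153)), (array([340.6, 225.9]), np.int32(53)), (array([305.2, 246.4]), np.int32(85)), (array([276.9, 329.2]), np.int32(265))]
```

View pics/s8.png

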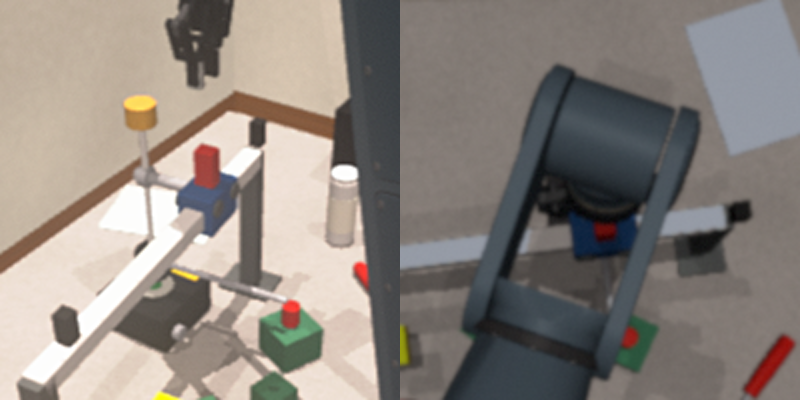

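The hand is clear of the handle, the brass has not moved (side col 229.9, swing amplitude 0.01 rad), and the pin is seated at side (305,246). Handing in.

```bash
python3 -c "
from station import sign_off
print(sign_off())"
```

```text
the job is handed in; nothing more can be done
None
```

The job is handed in at about 21 s of the 64 s limit: the pin is seated in the largest green block, and the released head hangs over the lit spot, about 2 mm off by calculation, with a swing of about 0.01 rad; the judge returned no verdict.

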